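# Pot into the propagator, lid propped at 30 degrees

### The job

Raise the propagator's stiff-hinged lid, stand the small single clay pot upright in the square ribbed bay at the back of the tray, then bring the lid down to 30 degrees above shut for airing and let go, so that it stays there by itself. Leave the stacked pots, mister, sieve and widger where they are.

Things in the scene. Friction and masses are not known exactly. Their poses are not given: they have to be found in the camera images.
- propagator: Black plastic seed propagator tray screwed to the bench, 166 mm deep (x) by 220 mm wide (y), walls 50 mm high, 6 mm thick, floor 6 mm thick. Origin: underside of its centre, on the bench; x points level from the front wall (robot and tab side) to the back wall (hinge side), z up. A strip of plug cells, 34 mm high above the bench, fills the front from x = -75 to -31 mm.
- bay (a point): Centre of the floor of the square bay, 20 mm behind the tray's centre, 6 mm above the bench; axes as the propagator. 76 mm square inside, with ribs 4 mm thick and 12 mm high; tray floor free to its left and right. Even at its stop the lid overhangs the bay, so a gripper reaching in must lean its body back towards the front by about 30 to 50 degrees.
- hinge (a point): Middle of the lid's hinge axis: 80 mm behind the tray's centre, 60 mm above the bench; fixed. The axis is level, along the propagator's y. Axes as the propagator. The lid is a clear sheet in an aluminium frame, 160 mm from axis to front edge, 220 mm wide, 8 mm thick.
- lid (a joint): Lid angle in rad above shut: 0 shut (lid level), positive raises its front edge, stop at 1.01 (58 degrees). Friction hinge: it stays wherever it is left and takes about 2 to 8 N at the tab to move either way. 30 degrees is 0.524.
- tab (a point): Grip point of the wooden pull tab that sticks 48 mm out of the middle of the lid's front edge, in the lid's plane; 24 mm wide (along the hinge axis), 12 mm thick. The point lies 190 mm from the hinge axis, 30 mm beyond the lid's edge, 4 mm above its underside plane (which holds the axis); it moves with the lid. Axes of the lid: x to the hinge, y along the axis, z out of its top.
- pot_mid (a point): Small single clay pot, loose, standing upright, open at the top: 55 mm high, rim 56 mm in diameter and 18 mm high (a straight collar at the top), tapering below it from 49 mm to 41 mm at the foot; wall 4 mm, 0.08 to 0.17 kg. The point is on its axis half-way up (27.5 mm above its foot); z is its axis.
- stack_mid (a point): Bystander: two larger clay pots stacked one in the other, 88 mm in diameter, 125 mm high. The point is on the axis half-way up.
- mister_mid (a point): Bystander: yellow plastic plant mister, body 76 mm in diameter, 148 mm high with its head, nozzle reaching 50 mm from the axis. The point is on the axis, 75 mm above its foot.
- sieve_mid (a point): Bystander: lime-green plastic round sieve lying on the bench, 160 mm in diameter, 50 mm high. The point is on the axis half-way up.
- widger_mid (a point): Bystander: flat stainless widger lying on the bench, about 195 mm long (its x), 18 mm wide, 5 mm thick. The point is its centre.
- pot: The same small clay pot; origin at the centre of its foot.
Mind the look-alikes: they are no part of the job. What is shaped like the pot but green or purple is not meant.

How it is judged:
By the outcome, as a careful person would: the job done as asked, in the order asked, and still so for the second after the job is handed in, with the robot touching nothing.
It also fails if it takes over 72 s, if anything falls off the work surface, if the arm or the gripper's body presses on something with over 40 N, if the wrist force passes 120 N, or if a joint passes its speed limit or range.

### The arm

A 6-joint arm with a two-finger parallel gripper is mounted at the origin on the work surface. World frame = base frame: x ahead of the robot, y to its left, z up, the work surface at z = 0. Lengths are in m, angles in rad, forces in N, time in s.
With the tool pointing down it reaches from about 0.3 to 0.775 m from the base axis. Payload 14.6 kg.
Tool frame: the origin (TCP) lies at the very end of the fingers, on their centre line; the grasp point (between the pads) lies 19 mm behind it; z points along the fingers, y is the line along which they close (so a half turn about z gives the same grasp; the last joint's range is limited). The gripper opens to 94 mm and grips with 3 to 60 N. Pads are 16 mm wide; open, the fingers measure 119 mm over their backs; the gripper's body (75 mm by 177 mm) begins 78 mm behind the grasp point.
Start: joints at [-1.222, 0.3, 1.521, -0, 1.321, -0.067], TCP at [0.222, -0.503, 0.205] pointing down, gripper open.
Joint ranges: [-3.03, 3.03], [-0.79, 2.21], [0.23, 2.52], [-1.04, 4.18], [0, 3.07], [-2.55, 2.55]. Speed limits (rad/s): [2.22, 2.22, 2.57, 3.14, 3.14, 3.14].

### API

Orientations are given as [roll, pitch, yaw] about the fixed x, y, z axes, in that order (R = Rz(yaw) Ry(pitch) Rx(roll)).
In Python, from plant import telemetry, optics, workorder gives the robot as it stands.
- The arm moves only by the shell command python3 -m creep 'ROWS'. ROWS is JSON, one flat list of numbers, 7 for each row, row after row: the turn, a rotation vector about the world's x, y, z scaled (see below), then the shift along the world's x, y, z scaled (see below), then the finger opening in mm, from 0 to 94. A call has 1 to 8 rows; each row is the pose to reach, as a shift and turn from the pose commanded when the call began; what a row does not reach only later rows make up. The controller multiplies each number of a shift by 150 mm and each number of a turn by pi/2 rad. A row lasts 1/12 s, in which the tool goes at most 41.7 mm and 7.16 degrees, less where a joint would pass 70% of its speed; a pose out of reach is approached as far as the arm can. A call with a number of a shift or a turn outside -1 to 1 is refused whole. A call with a gripper value outside its range is refused whole. The fingers move at their own pace and stop on an object; the grip force is fixed at half the most. Time passes only in rows, so rows that repeat a pose let the fingers close. It gives the time, the measured TCP pose, the force, the opening and the grip force at its end, in the units of the state.
- telemetry.sense(): the state, without advancing time (a new reading comes with each control period).
- optics.read_camera(name): name is "scene" or "top" or "wrist"; returns a dict with "image" (480x640x3 uint8, red, green, blue), "intrinsics" (3x3 intrinsics, pixels), "rvec" (rotation vector, rad) and "tvec" (3), from world to camera coordinates, as OpenCV has them. Camera axes: x right, y down, z forward; pixel columns grow to the right and rows downward; lengths in m; the calibration is good to about 2 mm. The wrist camera is an equidistant fisheye: a pixel r from the principal point sees the ray r / f radians off the axis. A picture is of the moment at which its call begins. There is no depth.
- workorder.sign_off(): hands the job in; it is judged then, once.
The state is a dict: "time_s": time; "q": joint angles; "qvel": joint speeds; "tau": joint torques, N m; "eef_pos": TCP position; "eef_rot": TCP orientation; "wrist_force": force on the tool from outside, world axes, zero at the start; "moment": the same for the moment, N m; "opening": finger opening in m; "grip_force": force on a finger pad.
Only numpy, scipy, OpenCV 4.12 (cv2) and the standard library are available. Lean on these libraries where they do the work, as an engineer would, in place of code of your own. Each camera call takes 0.05 s, during which the arm holds its last target. There are 200 camera calls.

## Working session

There is one attempt and no reset: what is moved stays moved. The work goes in short steps, Python scripts to look and compute and a shell command to move; the robot and the scene stay as the last step left them, time stands still between calls to the robot, and variables do not carry over. Pictures are saved under pics/ and viewed, at most 10 in all, crops included, and the job is handed in when it is done.

```bash
ls; mkdir -p pics; cat > h.py <<'E'
import numpy as np,cv2
from plant import telemetry,optics
from scipy.spatial.transform import Rotation as Ro
def cam(n):
    c=optics.read_camera(n);c['R']=cv2.Rodrigues(np.array(c['rvec'],float))[0];c['t']=np.array(c['tvec'],float).ravel();c['K']=np.array(c['intrinsics']);c['n']=n;return c
def ray(c,u,v):
    K=c['K'];d=np.array([(u-K[0,2])/K[0,0],(v-K[1,2])/K[1,1],1.])
    if c['n']=='wrist':
        r=np.hypot(d[0],d[1]);d=np.array([d[0]/r*np.sin(r),d[1]/r*np.sin(r),np.cos(r)]) if r>1e-9 else d
    d=c['R'].T@d;return -c['R'].T@c['t'],d/np.linalg.norm(d)
def plane(c,u,v,z):
    o,d=ray(c,u,v);return o+d*(z-o[2])/d[2]
def tri(rs):
    A=sum(np.eye(3)-np.outer(d,d) for o,d in rs);b=sum((np.eye(3)-np.outer(d,d))@o for o,d in rs)
    p=np.linalg.solve(A,b);return p,[np.linalg.norm(np.cross(p-o,d)) for o,d in rs]
def proj(c,p):
    q=c['R']@np.array(p)+c['t'];K=c['K']
    if c['n']=='wrist':
        r=np.hypot(q[0],q[1]);th=np.arctan2(r,q[2]);q=np.array([q[0]/r*th,q[1]/r*th,1])
    return (K@(q/q[2]))[:2]
def save(c,f): cv2.imwrite('pics/'+f,c['image'][:,:,::-1])
E
python3 - <<'E'
from h import *
for n in('scene','top'):
    c=cam(n);save(c,n+'0.png');o,d=ray(c,320,240);print(n,o,d,c['K'].tolist())
print(telemetry.sense())
E
```

```text
pics
scene [1.3059327  0.51842615 0.83472977] [-0.64610288 -0.42746206 -0.63231895] [[523.3789091666958, 0.0, 319.9060337376663], [0.0, 523.3789091666958, 234.39035328975297], [0.0, 0.0, 1.0]]
top [0.16875457 0.00390152 1.61512741] [ 0.20731242  0.00167522 -0.97827335] [[623.0805764165116, 0.0, 319.06272044210834], [0.0, 623.0805764165116, 230.836467850031], [0.0, 0.0, 1.0]]
{'time_s': 0.1, 'q': array([-1.22159202e+00,  3.00387268e-01,  1.52153766e+00, -1.36393292e-05,
        1.32072990e+00, -6.65739554e-02]), 'qvel': array([ 0.00170453,  0.00089424, -0.00104823, -0.00093781,  0.00025562,
       -0.00089212]), 'tau': array([ 2.56420535e-03, -5.32637322e+01, -3.53282440e+01,  7.10325851e-02,
        2.34393182e-02, -5.45431783e-05]), 'eef_pos': array([ 0.22206688, -0.5029009 ,  0.20495069]), 'eef_rot': array([-3.14053196e+00, -5.74784193e-05,  4.15781612e-01]), 'wrist_force': array([-0.99596157,  0.69376492, -0.27767926]), 'moment': array([-0.00973465, -0.00093616,  0.00802722]), 'grip_force': 0.0, 'opening': 0.0943664963532085}
```

View pics/scene0.png

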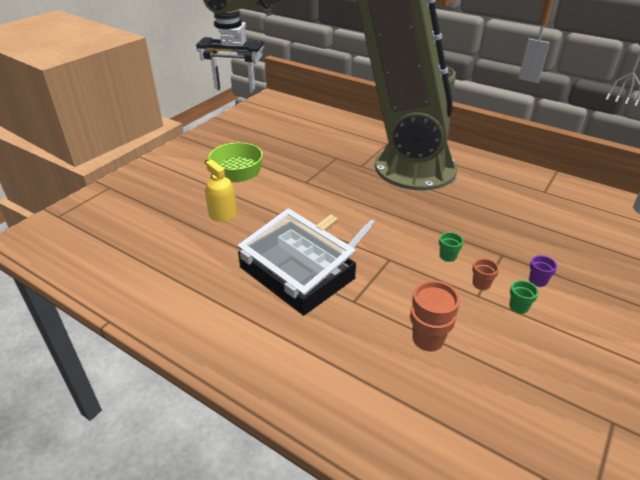

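View pics/top0.png

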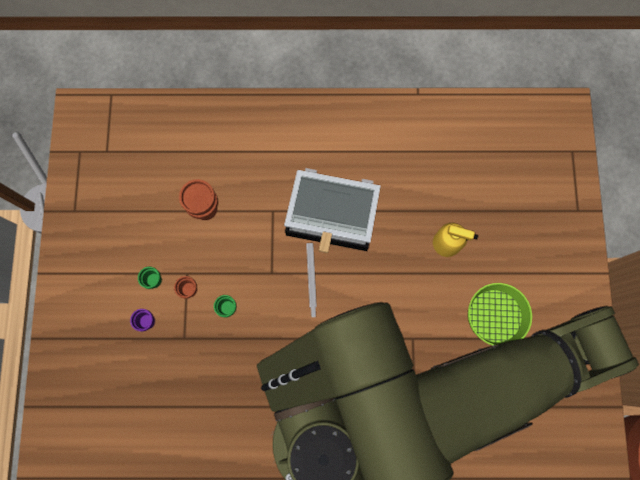

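The scene view shows the stack at (434,315), the propagator at (297,260) with its tab at (327,223), and the mister and sieve at upper left. Small pots, top view:
- clay at (186,288)
- green at (150,277) and (226,306)
- purple at (142,320)
- the large clay stack at (199,199) is a bystander

The single small terracotta pot, (186,288) top and (485,274) scene, fits the description. I'll check it in a crop.

```bash
python3 - <<'E'
from h import *
S=cam('scene');T=cam('top')
def blob(c,lo,hi,box):
    x0,y0,x1,y1=box;h=cv2.cvtColor(c['image'],cv2.COLOR_RGB2HSV);m=cv2.inRange(h,lo,hi);k=np.zeros_like(m);k[y0:y1,x0:x1]=m[y0:y1,x0:x1];return k
a=cv2.resize(S['image'][225:305,420:560],None,fx=4,fy=4,interpolation=cv2.INTER_CUBIC);b=cv2.resize(T['image'][160:260,270:400],(560,430),interpolation=cv2.INTER_CUBIC)
im=np.vstack([a[:, :560],b])[:,:,::-1];cv2.imwrite('pics/crop.png',cv2.resize(im,None,fx=.79,fy=.79))
print('potHSV',cv2.cvtColor(S['image'],cv2.COLOR_RGB2HSV)[278,485],cv2.cvtColor(T['image'],cv2.COLOR_RGB2HSV)[296,188],cv2.cvtColor(S['image'],cv2.COLOR_RGB2HSV)[300,530],'wood',cv2.cvtColor(S['image'],cv2.COLOR_RGB2HSV)[300,400])
print('tab',cv2.cvtColor(S['image'],cv2.COLOR_RGB2HSV)[223,327],cv2.cvtColor(T['image'],cv2.COLOR_RGB2HSV)[241,326])
for c,box in((S,(468,255,502,295)),(T,(170,272,202,304))):
    m=blob(c,(0,120,50),(8,255,255),box);ys,xs=np.nonzero(m);print('pot',c['n'],len(xs),xs.min(),xs.max(),ys.min(),ys.max())
for c,box in((S,(230,200,370,320)),(T,(275,160,395,255))):
    m=blob(c,(0,0,150),(180,40,255),box);cs,_=cv2.findContours(m,0,2);k=max(cs,key=cv2.contourArea);q=cv2.approxPolyDP(k,6,True);print('lid',c['n'],q[:,0].tolist(),cv2.contourArea(k))
E
```

```text
potHSV [  8 149 101] [  7 165 156] [ 67 155  99] wood [ 13 120 219]
tab [ 20  85 240] [ 17 105 204]
pot scene 486 474 497 259 288
pot top 360 175 196 276 298
lid scene [[369, 221], [346, 244], [286, 209], [238, 245], [305, 293], [339, 271]] 5275.0
lid top [[297, 171], [284, 225], [370, 241], [379, 185]] 4905.5
```

View pics/crop.png

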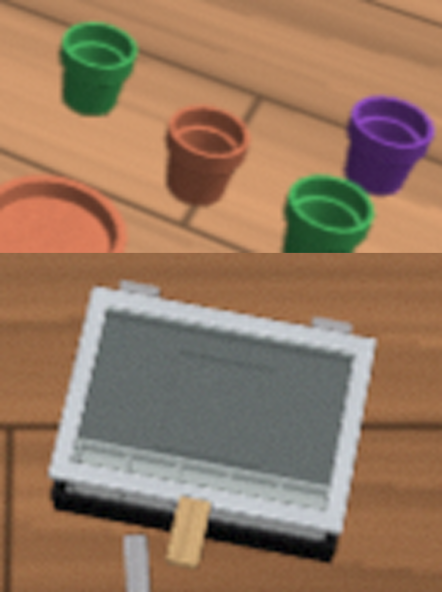

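The crop confirms the clay pot, scene rim ellipse about (485,267), with the lid seen from above and its tab tip at top (324,251). Next I triangulate.

```bash
python3 - <<'E'
from h import *
S=cam('scene');T=cam('top')
def blob(c,lo,hi,box):
    x0,y0,x1,y1=box;h=cv2.cvtColor(c['image'],cv2.COLOR_RGB2HSV);m=cv2.inRange(h,lo,hi);k=np.zeros_like(m);k[y0:y1,x0:x1]=m[y0:y1,x0:x1];return k
P={}
for k,s,t in(('BL',(305,293),(297.9,170.3)),('BR',(238.5,245),(380,185)),('FR',(288,210),(370,241.4)),('FL',(354,244),(285.3,225.2))):
    P[k],e=tri([ray(S,*s),ray(T,*t)]);print(k,P[k].round(4),np.round(e,4))
# tab
o=[]
for c,box,lo in((S,(312,212,342,236),(14,50,225)),(T,(316,230,334,256),(12,60,150))):
    m=blob(c,lo,(28,112,255),box);n,l,st,ce=cv2.connectedComponentsWithStats(m);i=1+np.argmax(st[1:,4]);print('tab',st[i],ce[i]);o.append(ray(c,*ce[i]))
print('tab',tri(o))
# pot
m=[]
for c,box in((S,(466,255,504,295)),(T,(170,272,204,304))):
    k=blob(c,(0,120,40),(9,255,255),box);ys,xs=np.nonzero(k);b=(xs.min(),ys.min(),xs.max(),ys.max());print(b)
    m.append(b)
r=(m[0][0]+m[0][2])/2
# rim ellipse centre guesses: crop scene rim
for sc in((485.6,266.3),):
  for tc in(((m[1][0]+m[1][2])/2,m[1][1]+10.5),):
    print('rim',tri([ray(S,*sc),ray(T,*tc)]),plane(S,*sc,.055),plane(T,*tc,.055))
print('st',plane(T,199,195,.125)); print('wid',plane(T,310,246,.004),plane(T,314,316,.004))
E
```

```text
BL [0.6819 0.0662 0.0652] [0.0023 0.0023]
BR [ 0.6412 -0.1473  0.0672] [0.0018 0.0018]
FR [ 0.4885 -0.1177  0.086 ] [0.0013 0.0013]
FL [0.5273 0.0929 0.1021] [0.0002 0.0002]
tab [316 215  21  15 143] [326.11188811 221.67132867]
tab [320 232  12  20 170] [325.08823529 241.15882353]
tab (array([ 0.48757723, -0.00613958,  0.09664675]), [np.float64(3.100999135761352e-05), np.float64(3.100999135768401e-05)])
(np.int64(473), np.int64(258), np.int64(498), np.int64(289))
(np.int64(174), np.int64(276), np.int64(196), np.int64(298))
rim (array([0.37987156, 0.34731198, 0.05352191]), [np.float64(0.00043871539775591675), np.float64(0.0004387153977558582)]) [0.38140276 0.34803009 0.055     ] [0.37979816 0.34656078 0.055     ]
st [0.59901632 0.30733726 0.125     ]
wid [0.49401539 0.03303335 0.004     ] [0.31040221 0.02209452 0.004     ]
```

```bash
cat >> h.py <<'E'
H=np.array([.664,-.041,.060]);PSI=np.radians(-10.6);D=np.radians
def xa(psi): return np.array([np.cos(psi),np.sin(psi),0])
def Rt(psi,b):
    a=xa(psi);y=np.array([np.sin(psi),-np.cos(psi),0]);z=np.sin(b)*a-np.cos(b)*np.array([0,0,1]);return np.column_stack([np.cross(y,z),y,z])
def tab(th): return H-xa(PSI)*(.19*np.cos(th)-.004*np.sin(th))+np.array([0,0,.19*np.sin(th)+.004*np.cos(th)])
def tgt(g,psi,b,back=0,base=None):
    s=telemetry.sense() if base is None else base
    R=Rt(psi,b);p=np.array(g)+(.019-back)*R[:,2];R0=Ro.from_euler('xyz',s['eef_rot']).as_matrix()
    return (Ro.from_matrix(R@R0.T).as_rotvec()/(np.pi/2)).round(3).tolist()+((p-s['eef_pos'])/.15).round(3).tolist()
E
python3 - <<'E'
from h import *
print(tab(D(9)),tgt(tab(D(9)),PSI,D(50),.10),tgt(tab(D(9)),PSI,D(50)))
E
```

```text
[ 0.48015664 -0.00659465  0.0936733 ] [0.065, -0.56, -0.358, 1.314, 3.386, -0.397] [0.065, -0.56, -0.358, 1.816, 3.292, -0.825]
```

```bash
python3 -m creep '[0,0,0,0.3,0.9,0,94, 0,0,0,0.3,0.9,0,94, 0,0,0,0.3,0.9,0,94, 0,0,0,0.3,0.9,0,94, 0,0,0,0.3,0.9,0,94]' | tail -c 600
python3 -m creep '[0.065,-0.56,-0.358,0.3,0.9,0.1,60, 0.065,-0.56,-0.358,0.3,0.9,0.1,60, 0.065,-0.56,-0.358,0.3,0.9,0.1,60, 0.065,-0.56,-0.358,0.3,0.9,0.1,60, 0.065,-0.56,-0.358,0.3,0.9,0.1,60, 0.065,-0.56,-0.358,0.3,0.9,0.1,60, 0.065,-0.56,-0.358,0.3,0.9,0.1,60, 0.065,-0.56,-0.358,0.3,0.9,0.1,60]' | tail -c 600
python3 -c "
from h import *
print(tgt(tab(D(9)),PSI,D(50),.10))"
```

```text
time_s: 0.72
eef_pos: [0.2681, -0.3655, 0.2059]
eef_rot: [3.141, -0.0, 0.418]
wrist_force: [-0.2, -0.1, -0.8]
opening: 0.0943
grip_force: 0.0
time_s: 1.38
eef_pos: [0.3118, -0.2343, 0.2212]
eef_rot: [3.122, -0.838, -0.15]
wrist_force: [0.5, 0.0, 1.2]
opening: 0.06
grip_force: 0.0
[0.004, -0.023, -0.013, 0.716, 1.594, -0.503]
```

```bash
python3 -m creep '[0,-0.023,-0.013,0.35,0.8,-0.1,60, 0,-0.023,-0.013,0.35,0.8,-0.1,60, 0,-0.023,-0.013,0.35,0.8,-0.1,60, 0,-0.023,-0.013,0.35,0.8,-0.1,60, 0,-0.023,-0.013,0.35,0.8,-0.1,60]' | head -3
python3 -m creep '[0,0,0,0.36,0.8,-0.4,60, 0,0,0,0.36,0.8,-0.4,60, 0,0,0,0.36,0.8,-0.4,60, 0,0,0,0.36,0.8,-0.4,60, 0,0,0,0.36,0.8,-0.4,60, 0,0,0,0.36,0.8,-0.4,60]' | head -3
python3 - <<'E'
from h import *
print(tgt(tab(D(9)),PSI,D(50),.10),tgt(tab(D(9)),PSI,D(50)))
W=cam('wrist');save(W,'w1.png');print(proj(W,tab(D(9))),[proj(W,H+xa(PSI)*0+np.array([0,0,.008])-xa(PSI)*.16*np.cos(.157)+np.array([0,0,.025])+s*.11*np.array([-xa(PSI)[1],xa(PSI)[0],0])) for s in(-1,1)])
E
```

```text
time_s: 1.8
eef_pos: [0.3653, -0.1115, 0.2058]
eef_rot: [3.132, -0.871, -0.171]
time_s: 2.3
eef_pos: [0.3961, -0.0518, 0.1634]
eef_rot: [3.104, -0.842, -0.183]
[0.012, -0.022, 0.017, 0.154, 0.378, -0.118] [0.012, -0.022, 0.017, 0.656, 0.284, -0.546]
[239.05793495 241.92181302] [array([373.20072968, 212.17011936]), array([125.69384728, 215.89783234])]
```

View pics/w1.png

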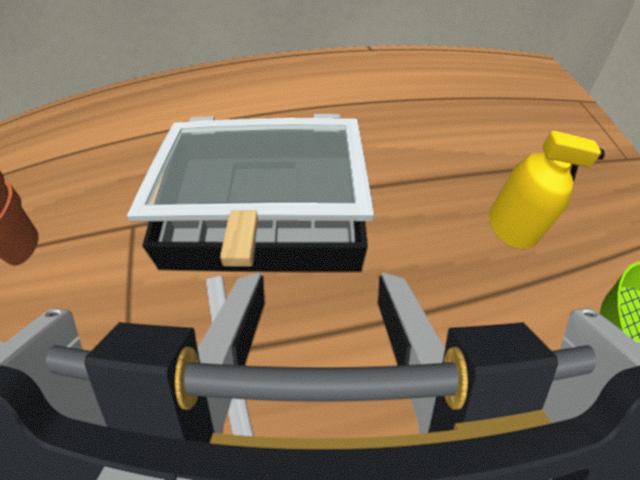

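The wrist view shows the tab at (239,238) and the lid's front corners at (131,215) and (372,215). My projected points fall within a few pixels of these, so I go ahead and grasp.

```bash
python3 -m creep '[0.012,-0.022,0.017,0.154,0.378,-0.118,60, 0.012,-0.022,0.017,0.154,0.378,-0.118,60, 0.012,-0.022,0.017,0.154,0.378,-0.118,60, 0.012,-0.022,0.017,0.154,0.378,-0.118,60, 0.012,-0.022,0.017,0.154,0.378,-0.118,60]' | head -3
python3 -c "
from h import *
print(tgt(tab(D(9)),PSI,D(50),.10),tgt(tab(D(9)),PSI,D(50)))"
```

```text
time_s: 2.77
eef_pos: [0.4157, -0.0035, 0.1554]
eef_rot: [-3.134, -0.861, -0.182]
[-0.004, -0.007, -0.005, 0.023, 0.055, -0.065] [-0.004, -0.007, -0.005, 0.525, -0.039, -0.493]
```

```bash
python3 -m creep '[0,0,0,0,0,0,60,0,0,0,0,0,0,60,0,0,0,0,0,0,60]' | head -3
python3 -c "
from h import *
print(tgt(tab(D(9)),PSI,D(50),.10),tgt(tab(D(9)),PSI,D(50)))"
```

```text
time_s: 3.02
eef_pos: [0.4151, -0.004, 0.1552]
eef_rot: [-3.125, -0.86, -0.195]
[-0.008, -0.007, -0.002, 0.027, 0.059, -0.063] [-0.008, -0.007, -0.002, 0.529, -0.035, -0.492]
```

```bash
python3 -m creep '[-0.008,-0.007,0,0.17,-0.01,-0.18,60, -0.008,-0.007,0,0.35,-0.03,-0.34,60, -0.008,-0.007,0,0.529,-0.035,-0.492,60, -0.008,-0.007,0,0.529,-0.035,-0.492,60, -0.008,-0.007,0,0.529,-0.035,-0.492,60,-0.008,-0.007,0,0.529,-0.035,-0.492,60]'
python3 - <<'E'
from h import *
print(tgt(tab(D(9)),PSI,D(50)))
E
```

```text
time_s: 3.52
eef_pos: [0.4894, -0.0314, 0.1274]
eef_rot: [-3.114, -0.823, -0.178]
wrist_force: [0.3, -0.0, -0.2]
opening: 0.0602
grip_force: 0.0
[-0.017, -0.029, -0.018, 0.034, 0.148, -0.306]
```

```bash
python3 -m creep '[0,0,0,0,0,0,60,0,0,0,0,0,0,60]' | head -3
python3 -c "
from h import *
s=telemetry.sense();print(s['q'].round(3),s['qvel'].round(3),tgt(tab(D(9)),PSI,D(50)))"
```

```text
time_s: 3.68
eef_pos: [0.4888, -0.0305, 0.1278]
eef_rot: [-3.115, -0.824, -0.174]
[-1.370e-01 -2.700e-02  2.343e+00 -9.580e-01  1.000e-03  2.554e+00] [ 0.003 -0.006  0.001 -0.007 -0.002  0.001] [-0.016, -0.028, -0.02, 0.038, 0.142, -0.309]
```

The last joint hit its range because q5 ≈ 0 is singular at a 50° lean this close in. I'll back off and use about 28° instead.

```bash
python3 -c "
from h import *
print(tgt(tab(D(9)),PSI,D(28),.10),tgt(tab(D(9)),PSI,D(28),.10)[3:])"
python3 -m creep '[0,0,0,-0.3,0.05,0.25,60,0,0,0,-0.4,0.1,0.3,60,0,0.25,0,-0.4,0.1,0.3,60,0,0.25,0,-0.4,0.1,0.3,60,0,0.25,0,-0.4,0.1,0.3,60,0,0.25,0,-0.4,0.1,0.3,60]'
python3 -c "
from h import *
s=telemetry.sense();print(s['q'].round(3),s['qvel'].round(3),tgt(tab(D(9)),PSI,D(28),.10))"
```

```text
[0.025, 0.212, -0.017, -0.307, 0.206, 0.249] [-0.307, 0.206, 0.249]
time_s: 4.18
eef_pos: [0.4273, -0.0131, 0.175]
eef_rot: [3.098, -0.458, -0.128]
wrist_force: [0.1, 0.3, 0.5]
opening: 0.0597
grip_force: 0.0
[-0.073 -0.199  2.189 -0.106  0.699  1.702] [-0.167  0.671 -1.023  0.749  1.754 -0.995] [0.022, -0.023, -0.023, 0.103, 0.09, -0.065]
```

```bash
python3 -m creep '[0.022,-0.023,-0.023,0.103,0.09,-0.065,60,0.022,-0.023,-0.023,0.103,0.09,-0.065,60,0.022,-0.023,-0.023,0.103,0.09,-0.065,60]'|head -3
python3 -c "
from h import *
s=telemetry.sense();print(s['q'].round(3),tgt(tab(D(9)),PSI,D(28),.10),tgt(tab(D(9)),PSI,D(28),0))"
```

```text
time_s: 4.43
eef_pos: [0.4441, -0.0017, 0.1625]
eef_rot: [3.139, -0.49, -0.186]
[-0.044 -0.148  2.189 -0.121  0.618  1.795] [0.002, 0.0, 0.002, -0.009, 0.014, 0.018] [0.002, 0.0, 0.002, 0.299, -0.044, -0.571]
```

```bash
python3 -m creep '[0,0,0,0.1,-0.01,-0.19,60,0,0,0,0.2,-0.03,-0.38,60,0,0,0,0.299,-0.044,-0.571,60,0,0,0,0.299,-0.044,-0.571,60,0,0,0,0.299,-0.044,-0.571,60]'
python3 - <<'E'
from h import *
s=telemetry.sense();print(s['q'].round(3),tgt(tab(D(9)),PSI,D(28),0))
W=cam('wrist');save(W,'w2.png')
E
```

```text
time_s: 4.85
eef_pos: [0.4883, -0.0089, 0.0763]
eef_rot: [3.138, -0.487, -0.187]
wrist_force: [0.3, -0.3, -0.4]
opening: 0.0603
grip_force: 0.0
[-0.057  0.127  2.166 -0.178  0.371  1.851] [0.002, -0.002, 0.002, 0.004, 0.004, 0.004]
```

View pics/w2.png

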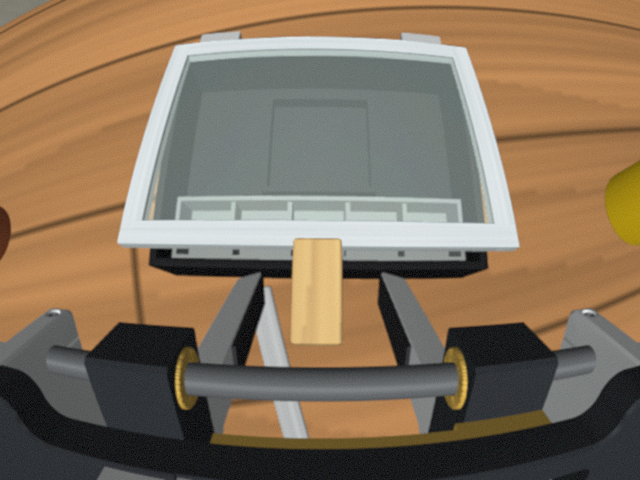

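The tab at (317,290) sits centred between the fingers, and the square bay shows through the lid at (320,145). Closing.

```bash
python3 -m creep '[0,0,0,0,0,0,0,0,0,0,0,0,0,0,0,0,0,0,0,0,0,0,0,0,0,0,0,0,0,0,0,0,0,0,0,0,0,0,0,0,0,0]'
python3 - <<'E'
from h import *
s=telemetry.sense();t0=9
G0=s['eef_pos']-.019*Ro.from_euler('xyz',s['eef_rot']).as_matrix()[:,2];print(G0,tab(D(9)))
off=G0-tab(D(9))
for th in np.linspace(9,57,9)[1:]: print(th,tgt(tab(D(th))+off,PSI,D(28-18*(th-9)/48)))
E
```

```text
time_s: 5.4
eef_pos: [0.49, -0.0076, 0.0778]
eef_rot: [3.141, -0.492, -0.188]
wrist_force: [3.4, 55.8, 0.4]
opening: 0.0237
grip_force: 28.3
[ 0.48118653 -0.00594201  0.09459036] [ 0.48015664 -0.00659465  0.0936733 ]
15.0 [0.005, 0.027, 0.002, 0.025, -0.004, 0.127]
21.0 [0.01, 0.051, 0.002, 0.064, -0.012, 0.25]
27.0 [0.015, 0.076, 0.002, 0.115, -0.021, 0.368]
33.0 [0.019, 0.1, 0.002, 0.177, -0.033, 0.48]
39.0 [0.024, 0.125, 0.002, 0.252, -0.047, 0.584]
45.0 [0.029, 0.149, 0.002, 0.336, -0.063, 0.679]
51.0 [0.033, 0.174, 0.002, 0.43, -0.08, 0.765]
57.0 [0.038, 0.198, 0.002, 0.532, -0.099, 0.839]
```

A 56 N sideways load means the tab is off-centre by about 1.5 mm. I'll relieve it with a small shift.

```bash
python3 -m creep '[0,0,0,0.002,0.009,0,0,0,0,0,0.002,0.009,0,0]' | grep -E "force|pos"; python3 -c "
from h import *
print(tgt(tab(D(9)),PSI,D(28),0))"
```

```text
eef_pos: [0.49, -0.0071, 0.0775]
wrist_force: [-2.6, 3.0, 4.1]
grip_force: 30.0
[0.002, 0.001, 0.002, -0.007, -0.007, -0.004]
```

```bash
python3 -m creep '[0.005,0.027,0,0.025,-0.004,0.127,0, 0.01,0.051,0,0.064,-0.012,0.25,0, 0.015,0.076,0,0.115,-0.021,0.368,0, 0.019,0.1,0,0.177,-0.033,0.48,0, 0.024,0.125,0,0.252,-0.047,0.584,0, 0.029,0.149,0,0.336,-0.063,0.679,0, 0.033,0.174,0,0.43,-0.08,0.765,0, 0.033,0.174,0,0.43,-0.08,0.765,0]'; python3 -c "
from h import *
s=telemetry.sense();print(s['q'].round(3),tgt(tab(D(57)),PSI,D(10),0))"
```

```text
time_s: 6.23
eef_pos: [0.5559, -0.0202, 0.1932]
eef_rot: [3.138, -0.21, -0.188]
wrist_force: [-10.1, -3.9, 14.6]
opening: 0.0234
grip_force: 30.0
[-0.091  0.207  1.681 -0.028  1.045  1.68 ] [0.006, 0.022, 0.002, 0.086, -0.02, 0.064]
```

```bash
python3 -m creep '[0.003,0.012,0,0.05,-0.009,0.037,0, 0.005,0.024,0,0.095,-0.018,0.07,0, 0.005,0.024,0,0.095,-0.018,0.07,0]'; python3 -c "
from h import *
s=telemetry.sense();G=s['eef_pos']-.019*Ro.from_euler('xyz',s['eef_rot']).as_matrix()[:,2];print(G,tab(D(57)),np.degrees(np.arctan2(G[2]-.06,(H-G)@xa(PSI)))-1.2)"
```

```text
time_s: 6.48
eef_pos: [0.5684, -0.0227, 0.202]
eef_rot: [3.138, -0.17, -0.188]
wrist_force: [-4.2, -4.9, 4.0]
opening: 0.0238
grip_force: 30.0
[ 0.56521619 -0.02208114  0.22076884] [ 0.56558189 -0.02258155  0.22152596] 56.76957878319547
```

```bash
python3 -m creep '[0,0,0,0,0,0,60,0,0,0,0,0,0,60,0,0,0,0,0,0,60,0,0,0,-0.15,0.03,0.55,60,0,0,0,-0.15,0.03,0.55,60,0,0,0,-0.15,0.03,0.55,60,0,0,0,-0.4,0.1,0.5,60,0,0,0,-0.5,0.1,0.5,76]'; python3 - <<'E'
from h import *
P=[.380,.347,.046]
print(tgt(P,D(42.4),D(30),.10),telemetry.sense()['q'].round(2))
c=cam('scene');save(c,'s2.png');a=c['image'][160:320,200:400]
h=cv2.cvtColor(c['image'],cv2.COLOR_RGB2HSV)
cv2.imwrite('pics/s2c.png',cv2.resize(a,None,fx=3,fy=3)[:,:,::-1])
E
```

```text
time_s: 7.15
eef_pos: [0.4913, -0.006, 0.2762]
eef_rot: [3.14, -0.172, -0.187]
wrist_force: [-0.6, 0.1, 0.3]
opening: 0.0633
grip_force: 0.0
[0.064, -0.223, 0.584, -0.941, 2.171, -1.067] [-0.08  0.02  1.69 -0.02  1.26  1.69]
```

View pics/s2c.png

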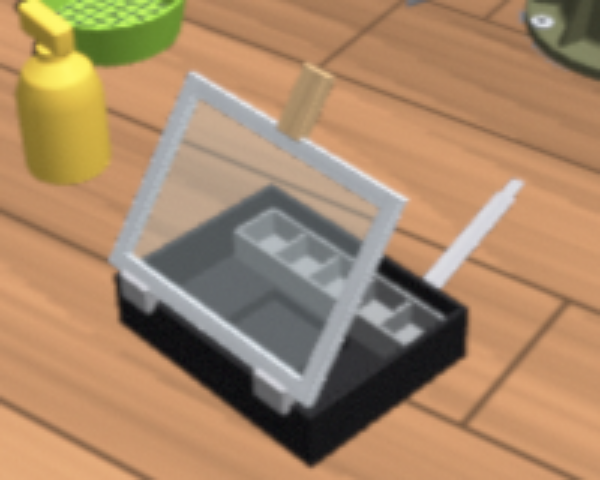

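The lid stays up at about 57°, with the tab at crop (307,95). Next, the pot.

```bash
python3 -m creep '[0.03,-0.11,0.29,-0.45,0.95,-0.3,76,0.03,-0.11,0.29,-0.45,0.95,-0.3,76,0.03,-0.11,0.29,-0.45,0.95,-0.3,76,0.03,-0.11,0.29,-0.45,0.95,-0.3,76,0.03,-0.11,0.29,-0.45,0.95,-0.3,76,0.03,-0.11,0.29,-0.45,0.95,-0.3,76]'|head -3; python3 - <<'E'
from h import *
print(tgt([.380,.347,.046],D(42.4),D(30),.10),telemetry.sense()['q'].round(2))
E
```

```text
time_s: 7.7
eef_pos: [0.4255, 0.1364, 0.2325]
eef_rot: [-3.102, -0.347, 0.26]
[0.034, -0.111, 0.294, -0.503, 1.222, -0.776] [ 0.19 -0.17  1.99  0.08  0.97  1.46]
```

```bash
python3 -m creep '[0.034,-0.111,0.294,-0.45,0.95,-0.4,76,0.034,-0.111,0.294,-0.45,0.95,-0.4,76,0.034,-0.111,0.294,-0.45,0.95,-0.4,76,0.034,-0.111,0.294,-0.45,0.95,-0.4,76,0.034,-0.111,0.294,-0.45,0.95,-0.4,76,0.034,-0.111,0.294,-0.45,0.95,-0.4,76,0.034,-0.111,0.294,-0.45,0.95,-0.4,76]'|head -3; python3 - <<'E'
from h import *
print(tgt([.380,.347,.046],D(42.4),D(30),.10),telemetry.sense()['q'].round(2))
E
```

```text
time_s: 8.28
eef_pos: [0.3599, 0.2776, 0.1733]
eef_rot: [-3.141, -0.524, 0.735]
[-0.0, 0.0, 0.003, -0.065, 0.28, -0.381] [ 0.51 -0.16  2.18  0.2   0.61  1.21]
```

```bash
python3 -m creep '[0,0,0,-0.065,0.28,-0.2,76,0,0,0,-0.065,0.28,-0.3,76,0,0,0,-0.065,0.28,-0.3,76,0,0,0,-0.065,0.28,-0.3,76]'|head -3; python3 - <<'E'
from h import *
P=[.380,.347,.046]
print(tgt(P,D(42.4),D(30),.10),tgt(P,D(42.4),D(30),0),telemetry.sense()['q'].round(2))
W=cam('wrist');save(W,'w3.png');print(proj(W,[.38,.347,.055]))
h=cv2.cvtColor(W['image'],cv2.COLOR_RGB2HSV);m=cv2.inRange(h,(0,110,40),(9,255,255));m[330:]=0
n,l,st,ce=cv2.connectedComponentsWithStats(m);print([ (s.tolist()) for s in st[1:] if s[4]>150])
E
```

```text
time_s: 8.62
eef_pos: [0.3498, 0.3193, 0.1277]
eef_rot: [-3.141, -0.522, 0.736]
[0.001, -0.001, 0.002, 0.002, 0.002, -0.077] [0.001, -0.001, 0.002, 0.248, 0.227, -0.654] [ 0.63 -0.03  2.19  0.12  0.46  1.38]
[319.94413292 244.2587823 ]
[[455, 21, 121, 135, 6543], [284, 212, 73, 73, 2635]]
```

View pics/w3.png

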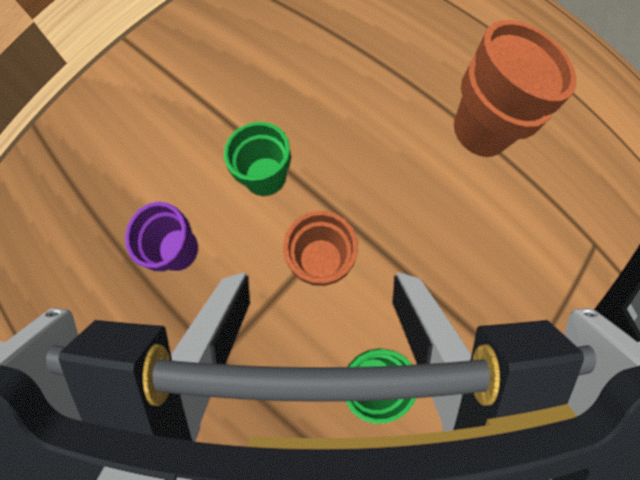

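The single clay pot's rim is centred at (320,247) and I predicted (320,244). The greens are at (258,158) and (382,385), both clear of the fingers. Descend and grip.

```bash
python3 -m creep '[0,0,0,0.08,0.075,-0.23,76,0,0,0,0.165,0.15,-0.45,76,0,0,0,0.248,0.227,-0.654,76,0,0,0,0.248,0.227,-0.654,76,0,0,0,0.248,0.227,-0.654,76]'; python3 - <<'E'
from h import *
print(tgt([.380,.347,.046],D(42.4),D(30),0),telemetry.sense()['q'].round(2))
E
python3 -m creep '[0,0,0,0,0,0,0,0,0,0,0,0,0,0,0,0,0,0,0,0,0,0,0,0,0,0,0,0,0,0,0,0,0,0,0]'
```

```text
time_s: 9.08
eef_pos: [0.3868, 0.3532, 0.0289]
eef_rot: [-3.141, -0.521, 0.736]
wrist_force: [0.8, 0.5, 0.3]
opening: 0.0761
grip_force: 0.0
[0.001, -0.001, 0.002, 0.001, 0.002, 0.004] [0.65 0.29 2.13 0.22 0.21 1.27]
time_s: 9.5
eef_pos: [0.3872, 0.3546, 0.0317]
eef_rot: [3.141, -0.528, 0.738]
wrist_force: [-0.7, -4.8, 10.8]
opening: 0.0544
grip_force: 30.0
```

```bash
python3 -m creep '[0,0,0,0,0,0.3,0,0,0,0,0,0,0.4,0,0,0,0,0,0,0.4,0,0,0,0,0,0,0.4,0]'; python3 - <<'E'
from h import *
c=cam('scene');W=cam('wrist')
a=cv2.resize(c['image'][190:310,410:560],(480,384));b=cv2.resize(W['image'][150:480,160:480],(320,330))
b=cv2.copyMakeBorder(b,0,54,0,0,0);cv2.imwrite('pics/g1.png',np.hstack([a,b])[:,:,::-1])
E
```

```text
time_s: 9.83
eef_pos: [0.3863, 0.3543, 0.0906]
eef_rot: [3.141, -0.526, 0.738]
wrist_force: [0.0, -0.1, -0.9]
opening: 0.0542
grip_force: 30.0
```

View pics/g1.png

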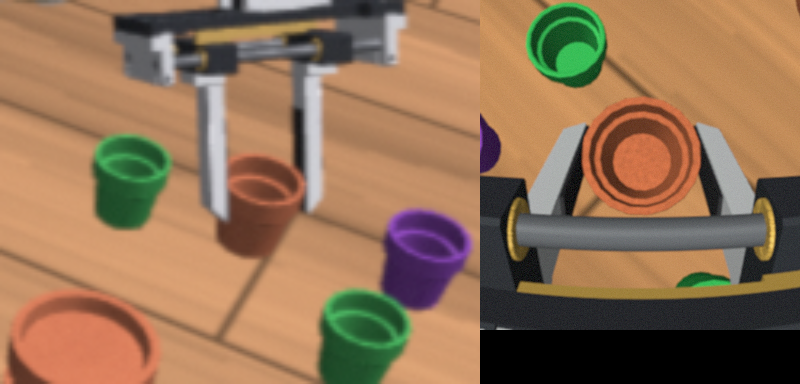

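The pot is held by its rim and hangs upright; the wrist rim centre is about (320,305). I'll measure its offset from the grasp point and plan the carry.

```bash
python3 - <<'E'
from h import *
W=cam('wrist');S=cam('scene');s=telemetry.sense()
R=Ro.from_euler('xyz',s['eef_rot']).as_matrix();G=s['eef_pos']-.019*R[:,2];print('G',G,s['q'].round(2))
h=cv2.cvtColor(W['image'],cv2.COLOR_RGB2HSV);m=cv2.inRange(h,(0,110,40),(9,255,255));m[:200]=0;m[385:]=0;m[:,:230]=0;m[:,410:]=0
k=max(cv2.findContours(m,0,2)[0],key=cv2.contourArea);x,y,w,hh=cv2.boundingRect(k);print(x,y,w,hh)
u=(x+w/2,y+hh/2)
h=cv2.cvtColor(S['image'],cv2.COLOR_RGB2HSV);m=cv2.inRange(h,(0,110,40),(9,255,255));m[:,:470]=0;m[:,512:]=0;m[275:]=0;m[:225]=0
k=max(cv2.findContours(m,0,2)[0],key=cv2.contourArea);x,y,w,hh=cv2.boundingRect(k);print(x,y,w,hh)
for v in((410+265/3.2,190+180/3.2),):
  p,e=tri([ray(W,*u),ray(S,*v)]);print('rim',p,e,'rel',(p-G),'along',(p-G)@xa(D(42.3)))
for z in(.112,.117): print(plane(W,*u,z)-G)
B=H-.06*xa(PSI);print('bay',B)
for nm,dx,zf in(('A',-.13,.085),('B',-.08,.062),('C',0,.03),('D',0,.010)):
  g=B+xa(PSI)*dx;g[2]=zf+.0465;print(nm,g,tgt(g,PSI,D(30)))
E
```

```text
G [0.37859083 0.34731171 0.10474806] [0.65 0.16 2.1  0.13 0.36 1.38]
261 247 121 117
478 239 27 32
rim [0.37730187 0.34821276 0.11101247] [np.float64(0.0026714463510303767), np.float64(0.0026714463510302553)] rel [-0.00128897  0.00090104  0.00626441] along -0.0003469462031453742
[-0.00080255 -0.00176505  0.00725194]
[-0.00108204 -0.00200964  0.01225194]
bay [ 0.60502388 -0.02996292  0.06      ]
A [ 0.47724228 -0.00604924  0.1315    ] [0.0, -0.001, -0.588, 0.673, -2.41, 0.178]
B [ 0.52638905 -0.01524681  0.1085    ] [0.0, -0.001, -0.588, 1.001, -2.471, 0.025]
C [ 0.60502388 -0.02996292  0.0765    ] [0.0, -0.001, -0.588, 1.525, -2.569, -0.188]
D [ 0.60502388 -0.02996292  0.0565    ] [0.0, -0.001, -0.588, 1.525, -2.569, -0.322]
```

The pot hangs centred in the grip, with its foot about 47 mm below the grasp point. Carry it at foot height ~85 mm.

```bash
python3 -m creep '[0,0,0,0,-0.1,0.18,0,0,0,-0.2,0.2,-0.9,0.18,0,0,0,-0.2,0.2,-0.9,0.18,0,0,0,-0.2,0.2,-0.9,0.18,0,0,0,-0.2,0.2,-0.9,0.18,0,0,0,-0.2,0.2,-0.9,0.18,0]'|head -3
python3 -m creep '[0,0,-0.2,0.2,-0.9,0,0,0,0,-0.388,0.2,-0.9,0,0,0,0,-0.388,0.2,-0.9,0,0,0,0,-0.388,0.2,-0.9,0,0,0,0,-0.388,0.2,-0.9,0,0,0,0,-0.388,0.2,-0.9,0,0,0,0,-0.388,0.2,-0.9,0,0]'|head -6
python3 - <<'E'
from h import *
B=H-.06*xa(PSI);print(telemetry.sense()['q'].round(2))
g=B+xa(PSI)*-.13;g[2]=.132;print(tgt(g,PSI,D(36)))
E
```

```text
time_s: 10.53
eef_pos: [0.4163, 0.2178, 0.1158]
eef_rot: [-3.141, -0.523, 0.421]
time_s: 11.12
eef_pos: [0.4462, 0.0852, 0.1159]
eef_rot: [-3.141, -0.523, -0.186]
wrist_force: [-1.2, 0.2, -1.3]
opening: 0.0543
grip_force: 30.0
[ 0.23 -0.02  2.22 -0.43  0.5   2.32]
[-0.012, -0.066, 0.001, 0.28, -0.622, 0.005]
```

```bash
python3 -m creep '[0,0,0,0.28,-0.622,0.005,0,0,0,0,0.28,-0.622,0.005,0,0,0,0,0.28,-0.622,0.005,0,0,0,0,0.28,-0.622,0.005,0,0,0,0,0.28,-0.622,0.005,0]'|head -6
python3 - <<'E'
from h import *
B=H-.06*xa(PSI);print(telemetry.sense()['q'].round(2))
for dx,z,b in((-.13,.132,30),(-.08,.110,33),(-.028,.088,36),(0,.060,36),(0,.055,36)):
  g=B+xa(PSI)*dx;g[2]=z;print(tgt(g,PSI,D(b)))
E
```

```text
time_s: 11.53
eef_pos: [0.4882, -0.0094, 0.1166]
eef_rot: [3.141, -0.523, -0.184]
wrist_force: [-0.2, 0.0, -2.0]
opening: 0.054
grip_force: 30.0
[-0.06  0.03  2.16 -0.15  0.43  1.81]
[-0.0, -0.001, -0.0, -0.011, 0.011, -0.007]
[-0.006, -0.033, -0.0, 0.323, -0.051, -0.15]
[-0.012, -0.066, -0.0, 0.669, -0.116, -0.293]
[-0.012, -0.066, -0.0, 0.852, -0.15, -0.48]
[-0.012, -0.066, -0.0, 0.852, -0.15, -0.513]
```

```bash
python3 -m creep '[0,-0.01,0,0.16,-0.02,-0.07,0,-0.006,-0.033,0,0.323,-0.051,-0.13,0,-0.01,-0.05,0,0.5,-0.08,-0.2,0,-0.012,-0.066,0,0.669,-0.116,-0.28,0,-0.012,-0.066,0,0.669,-0.116,-0.28,0]'
python3 - <<'E'
from h import *
B=H-.06*xa(PSI);print(telemetry.sense()['q'].round(2))
for dx,z,b in((-.028,.088,36),(0,.062,36),(0,.055,36)):
  g=B+xa(PSI)*dx;g[2]=z;print(tgt(g,PSI,D(b)))
W=cam('wrist');S=cam('scene')
a=cv2.resize(S['image'][160:320,220:380],(450,450));b=cv2.resize(W['image'][0:450,120:470],(350,450))
cv2.imwrite('pics/p1.png',np.hstack([a,b])[:,:,::-1])
E
```

```text
time_s: 11.95
eef_pos: [0.5897, -0.0252, 0.0721]
eef_rot: [-3.141, -0.627, -0.182]
wrist_force: [0.2, 0.3, -1.7]
opening: 0.054
grip_force: 30.0
[-0.08  0.31  2.   -0.3   0.21  1.95]
[-0.0, -0.001, -0.002, -0.008, -0.011, 0.004]
[-0.0, -0.001, -0.002, 0.175, -0.046, -0.17]
[-0.0, -0.001, -0.002, 0.175, -0.046, -0.216]
```

View pics/p1.png

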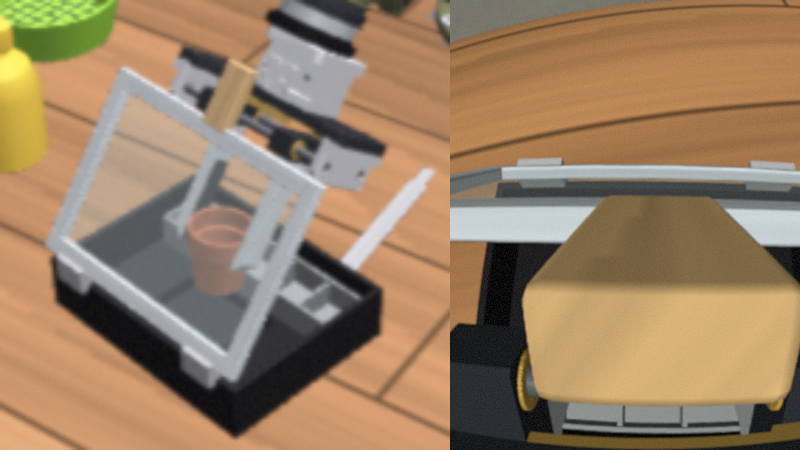

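Through the lid the pot is just in front of the bay. The tab fills the wrist view, so I check that clearance before going further.

```bash
python3 - <<'E'
from h import *
W=cam('wrist');s=telemetry.sense();R=Ro.from_euler('xyz',s['eef_rot']).as_matrix();G=s['eef_pos']-.019*R[:,2]
o=-W['R'].T@W['t'];print('cam in tool',R.T@(o-G))
th=D(56.8)
for r,z in((.160,0),(.160,.008),(.208,-.002),(.208,.010)):
  p=H-xa(PSI)*(r*np.cos(th)-z*np.sin(th))+np.array([0,0,r*np.sin(th)+z*np.cos(th)])
  print(r,z,'tool now',(R.T@(p-G)).round(3),'final',(R.T@(p-G-.15*np.array([.175,-.046,-.21]))).round(3), 'px',proj(W,p).round())
E
```

```text
cam in tool [ 0.07677614  0.00105856 -0.16014092]
0.16 0 tool now [ 0.062  0.001 -0.083] final [ 0.059 -0.001 -0.125] px [322. 208.]
0.16 0.008 tool now [ 0.07   0.001 -0.083] final [ 0.067 -0.001 -0.124] px [322. 171.]
0.208 -0.002 tool now [ 0.062  0.001 -0.131] final [ 0.059 -0.001 -0.173] px [324. 310.]
0.208 0.01 tool now [ 0.074  0.001 -0.131] final [ 0.071 -0.001 -0.172] px [324. 169.]
```

```bash
python3 -m creep '[0,0,0,0.03,-0.01,-0.03,0,0,0,0,0.06,-0.017,-0.06,0,0,0,0,0.09,-0.024,-0.09,0,0,0,0,0.09,-0.024,-0.09,0]'
python3 -m creep '[0,0,0,0.03,-0.01,-0.03,0,0,0,0,0.06,-0.015,-0.06,0,0,0,0,0.085,-0.021,-0.08,0,0,0,0,0.085,-0.021,-0.08,0]'
python3 - <<'E'
from h import *
B=H-.06*xa(PSI)
g=B.copy();g[2]=.055;print(tgt(g,PSI,D(36)))
E
```

```text
time_s: 12.43
eef_pos: [0.6023, -0.0303, 0.0611]
eef_rot: [-3.141, -0.629, -0.186]
wrist_force: [-0.6, 0.1, -1.1]
opening: 0.0543
grip_force: 30.0
time_s: 12.77
eef_pos: [0.6151, -0.0336, 0.0488]
eef_rot: [-3.141, -0.628, -0.186]
wrist_force: [-0.6, 0.1, -0.9]
opening: 0.0543
grip_force: 30.0
[-0.0, -0.0, 0.0, 0.006, 0.011, -0.061]
```

```bash
python3 -m creep '[0,0,0,0.006,0.01,-0.025,0,0,0,0,0.006,0.01,-0.045,0,0,0,0,0.006,0.01,-0.045,0]'|grep -E "pos|force"
python3 -m creep '[0,0,0,0,0,-0.015,0,0,0,0,0,0,-0.015,0]'|grep -E "pos|force"
```

```text
eef_pos: [0.6153, -0.0318, 0.0422]
wrist_force: [0.2, 0.2, -1.1]
grip_force: 30.0
eef_pos: [0.6156, -0.0319, 0.0406]
wrist_force: [-0.4, 0.8, -1.8]
grip_force: 30.0
```

```bash
python3 -m creep '[0,0,0,0,0,-0.015,0,0,0,0,0,0,-0.015,0]'|grep -E "pos|wrist"
python3 -m creep '[0,0,0,0,0,-0.01,0,0,0,0,0,0,-0.01,0]'|grep -E "pos|wrist"
```

```text
eef_pos: [0.617, -0.0321, 0.0399]
wrist_force: [1.2, -1.7, 6.9]
eef_pos: [0.6179, -0.0324, 0.0396]
wrist_force: [2.4, -4.3, 11.9]
```

Contact at TCP z ≈ 0.040. Release, then back out along the fingers.

```bash
python3 -m creep '[0,0,0,0,0,0.01,60,0,0,0,0,0,0.01,72,0,0,0,0,0,0.01,72,0,0,0,0,0,0.01,72,0,0,0,0,0,0.01,72]'
python3 -m creep '[0,0,0,-0.1,0.02,0.13,72,0,0,0,-0.2,0.04,0.26,72,0,0,0,-0.33,0.06,0.36,72,0,0,0,-0.6,0.11,0.42,72,0,0,0,-0.85,0.16,0.5,72,0,0,0,-0.9,0.17,0.5,72]'
python3 - <<'E'
from h import *
S=cam('scene');W=cam('wrist')
a=cv2.resize(S['image'][160:320,220:380],(450,450));b=cv2.resize(W['image'][0:450,120:470],(350,450))
cv2.imwrite('pics/p2.png',np.hstack([a,b])[:,:,::-1])
E
```

```text
time_s: 13.93
eef_pos: [0.6154, -0.0318, 0.0381]
eef_rot: [-3.141, -0.628, -0.186]
wrist_force: [-0.1, 0.4, 0.4]
opening: 0.0719
grip_force: 0.0
time_s: 14.43
eef_pos: [0.477, -0.0057, 0.1143]
eef_rot: [-3.141, -0.63, -0.186]
wrist_force: [-0.3, -0.8, 1.3]
opening: 0.0721
grip_force: 0.0
```

View pics/p2.png

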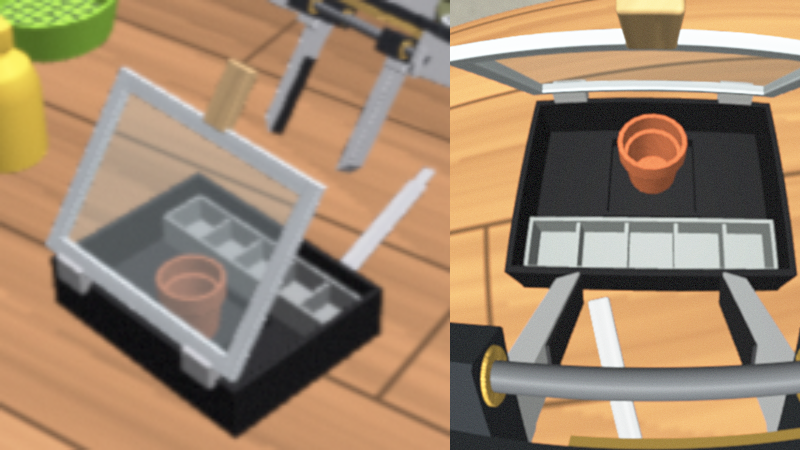

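The pot stands upright inside the ribbed bay, at wrist crop (652,150) with ribs 608–695. Next I lower the lid, regripping the tab from above.

```bash
python3 -m creep '[0,0,0,-0.1,0.02,0.3,60,0,0.05,0,-0.1,0.02,0.6,60,0.01,0.1,0,-0.1,0.02,0.95,60,0.04,0.2,0,-0.05,0.02,0.98,60,0.05,0.28,0,0,0,0.98,60,0.05,0.28,0,0.1,0,0.98,60,0.05,0.28,0,0.1,0,0.98,60]'|head -3
python3 - <<'E'
from h import *
g=[.5652,-.0221,.2208];print(tgt(g,PSI,D(10),.1),tgt(g,PSI,D(10),0),telemetry.sense()['q'].round(2))
E
```

```text
time_s: 15.12
eef_pos: [0.4997, -0.0072, 0.2594]
eef_rot: [3.139, -0.176, -0.185]
[0.002, 0.0, 0.0, 0.344, -0.082, 0.275] [0.002, 0.0, 0.0, 0.458, -0.103, -0.382] [-0.08  0.04  1.7  -0.02  1.22  1.69]
```

```bash
python3 -m creep '[0,0,0,0,0,0.275,60,0,0,0,0.17,-0.04,0.275,60,0,0,0,0.344,-0.082,0.275,60,0,0,0,0.344,-0.082,0.275,60,0,0,0,0.38,-0.09,0.05,60,0,0,0,0.42,-0.097,-0.17,60,0,0,0,0.458,-0.103,-0.382,60,0,0,0,0.458,-0.103,-0.382,60]'
python3 - <<'E'
from h import *
g=[.5652,-.0221,.2208];print(tgt(g,PSI,D(10),0))
E
```

```text
time_s: 15.78
eef_pos: [0.5627, -0.0219, 0.1961]
eef_rot: [3.137, -0.172, -0.184]
wrist_force: [-0.8, -0.1, -0.8]
opening: 0.0598
grip_force: 0.0
[0.002, -0.002, 0.0, 0.038, -0.005, 0.04]
```

```bash
python3 -m creep '[0,0,0,0.036,-0.005,0.04,60,0,0,0,0.036,-0.005,0.04,40,0,0,0,0.036,-0.005,0.04,0,0,0,0,0.036,-0.005,0.04,0,0,0,0,0.036,-0.005,0.04,0,0,0,0,0.036,-0.005,0.04,0,0,0,0,0.036,-0.005,0.04,0]'
python3 - <<'E'
from h import *
s=telemetry.sense();G=s['eef_pos']-.019*Ro.from_euler('xyz',s['eef_rot']).as_matrix()[:,2];print(G,'ang',np.degrees(np.arctan2(G[2]-.06,(H-G)@xa(PSI)))-1.2)
off=G-tab(D(56.8));print(off)
for th in (53,49,45,41,37,33.5,31.5,30): print(th,tgt(tab(D(th))+off,PSI,D(10+8*(56.8-th)/26.8)))
E
```

```text
time_s: 16.37
eef_pos: [0.5697, -0.0228, 0.2095]
eef_rot: [3.138, -0.183, -0.184]
wrist_force: [-4.3, -17.6, 3.9]
opening: 0.0238
grip_force: 27.0
[ 0.56630537 -0.02213404  0.22820617] ang 58.194683325763805
[0.00127709 0.00034391 0.0070307 ]
53 [0.001, -0.008, -0.0, -0.067, 0.013, -0.047]
49 [-0.002, -0.021, -0.0, -0.133, 0.025, -0.1]
45 [-0.004, -0.034, 0.0, -0.195, 0.037, -0.159]
41 [-0.006, -0.047, 0.0, -0.254, 0.048, -0.221]
37 [-0.009, -0.06, 0.0, -0.307, 0.058, -0.288]
33.5 [-0.011, -0.071, 0.0, -0.35, 0.066, -0.35]
31.5 [-0.012, -0.078, 0.0, -0.373, 0.07, -0.386]
30 [-0.013, -0.083, 0.0, -0.389, 0.073, -0.414]
```

```bash
python3 - <<'E'
from h import *
s=telemetry.sense();G=s['eef_pos']-.019*Ro.from_euler('xyz',s['eef_rot']).as_matrix()[:,2]
ax=np.array([-xa(PSI)[1],xa(PSI)[0],0])
for d in (3.5,7.5,11.5,15.5,19.5,22.5,25,26.8): 
  g=H+Ro.from_rotvec(-ax*D(d)).apply(G-H);g2=H+Ro.from_rotvec(ax*D(d)).apply(G-H);g=g if g[2]<g2[2] else g2
  print(56.8-d,tgt(g,PSI,D(10+8*d/26.8)))
E
```

```text
53.3 [0.001, -0.007, -0.0, -0.065, 0.013, -0.042]
49.3 [-0.001, -0.02, -0.0, -0.134, 0.026, -0.095]
45.3 [-0.004, -0.033, 0.0, -0.2, 0.038, -0.153]
41.3 [-0.006, -0.046, 0.0, -0.262, 0.049, -0.216]
37.3 [-0.009, -0.059, 0.0, -0.319, 0.06, -0.283]
34.3 [-0.01, -0.069, 0.0, -0.359, 0.068, -0.336]
31.799999999999997 [-0.012, -0.077, 0.0, -0.39, 0.073, -0.382]
29.999999999999996 [-0.013, -0.083, 0.0, -0.411, 0.077, -0.415]
```

```bash
python3 -m creep '[0.001,-0.007,0,-0.065,0.01,-0.042,0,0,-0.02,0,-0.134,0.023,-0.095,0,-0.004,-0.033,0,-0.2,0.035,-0.153,0,-0.006,-0.046,0,-0.262,0.046,-0.216,0,-0.009,-0.059,0,-0.319,0.057,-0.283,0,-0.01,-0.069,0,-0.359,0.065,-0.336,0,-0.012,-0.077,0,-0.39,0.07,-0.382,0,-0.012,-0.077,0,-0.39,0.07,-0.382,0]'
python3 - <<'E'
from h import *
s=telemetry.sense();G=s['eef_pos']-.019*Ro.from_euler('xyz',s['eef_rot']).as_matrix()[:,2];print(G,'ang',np.degrees(np.arctan2(G[2]-.06,(H-G)@xa(PSI)))-1.2)
S=cam('scene');T=cam('top')
ax=np.array([-xa(PSI)[1],xa(PSI)[0],0])
im=S['image'].copy()
cv2.imwrite('pics/l.png',np.hstack([cv2.resize(S['image'][170:310,220:370],(420,392)),cv2.resize(T['image'][160:270,275:390],(380,392))])[:,:,::-1])
for th in(28,30,32,34):
  r=[]
  for sgn in(1,-1):
    p=H+ax*.11*sgn-xa(PSI)*(.16*np.cos(D(th))-.008*np.sin(D(th)))+np.array([0,0,.16*np.sin(D(th))+.008*np.cos(D(th))]);q=proj(S,p);r.append(((q-[220,170])*2.8).round().tolist());q=proj(T,p);r.append(((q-[275,160])*[3.304,3.564]+[420,0]).round().tolist())
  print(th,'SL,TL,SR,TR',r)
E
```

```text
time_s: 17.03
eef_pos: [0.5109, -0.0113, 0.1514]
eef_rot: [-3.14, -0.307, -0.185]
wrist_force: [7.2, 5.5, -8.9]
opening: 0.0237
grip_force: 30.0
[ 0.50530444 -0.01029858  0.16946918] ang 32.908268957008794
28 SL,TL,SR,TR [[362.0, 181.0], [452.0, 188.0], [166.0, 67.0], [746.0, 245.0]]
30 SL,TL,SR,TR [[360.0, 178.0], [453.0, 182.0], [163.0, 63.0], [747.0, 239.0]]
32 SL,TL,SR,TR [[358.0, 175.0], [453.0, 176.0], [160.0, 60.0], [749.0, 234.0]]
34 SL,TL,SR,TR [[355.0, 172.0], [454.0, 170.0], [157.0, 57.0], [750.0, 227.0]]
```

View pics/l.png

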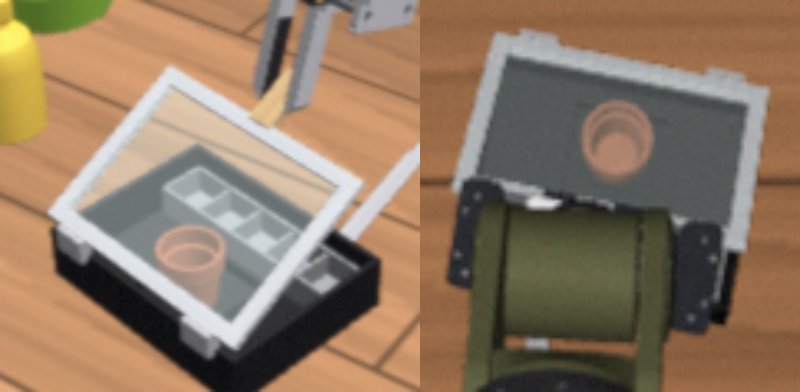

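The view shows the lid lowered with the pot standing in the bay. Scene-crop front corners are at (362,182) and (170,67). I'll triangulate all four corners for the angle.

```bash
cat > ang.py <<'E'
from h import *
S=cam('scene');T=cam('top')
def edge(c,p,q,w=4):  # sub-pixel line of strongest outward bright->dark step between p and q
    g=cv2.GaussianBlur(cv2.cvtColor(c['image'],cv2.COLOR_RGB2HSV)[:,:,1].astype(np.float32),(0,0),.7)
    p,q=np.array(p,float),np.array(q,float);d=(q-p)/np.linalg.norm(q-p);n=np.array([d[1],-d[0]]);pts=[]
    for t in np.linspace(.12,.88,40):
        k=np.arange(-w,w+.01,.2);X=p+t*(q-p)+k[:,None]*n;v=cv2.remap(g,X[:,0].astype(np.float32),X[:,1].astype(np.float32),1).ravel()
        dv=np.abs(np.diff(v));i=np.argmax(dv);pts.append(X[i]+.1*n)
    vx,vy,x,y=cv2.fitLine(np.float32(pts),cv2.DIST_HUBER,0,.01,.01).ravel();return np.cross([x,y,1],[x+vx,y+vy,1])
def corners(c,P):
    L=[edge(c,P[i],P[(i+1)%4]) for i in range(4)];o=[]
    for i in range(4): x=np.cross(L[i-1],L[i]);o.append(x[:2]/x[2])
    return np.array(o)
E
python3 - <<'E'
from ang import *
s0=[(349.3,235),(280.7,193.9),(237.9,246.1),(305,294.3)];t0=[(285.9,213.3),(373.1,230.1),(380.3,184.7),(299.2,169.3)]
cs=corners(S,s0);print(cs.round(1).tolist())
def rep(a,b):
    P=[tri([ray(S,*x),ray(T,*y)]) for x,y in zip(a,b)];Q=np.array([p[0] for p in P]);print(Q.round(4).tolist(),[round(p[1][0],4) for p in P])
    for f,k in((0,3),(1,2)):
        d=Q[f]-Q[k];print('len',np.linalg.norm(d),'ang',np.degrees(np.arctan2(d[2],np.hypot(d[0],d[1]))))
rep(s0,t0);rep(cs,t0)
E
```

```text
[[351.9, 235.4], [279.9, 192.4], [234.9, 246.3], [301.4, 294.6]]
[[0.5477, 0.0905, 0.14], [0.5057, -0.1224, 0.1409], [0.6428, -0.1483, 0.0646], [0.6842, 0.0649, 0.0631]] [np.float64(0.0008), np.float64(0.0), np.float64(0.0019), np.float64(0.0046)]
len 0.15871394355771584 ang 28.99677171898388
len 0.15905790573865772 ang 28.6681793240799
[[0.5465, 0.093, 0.1397], [0.5055, -0.1231, 0.1445], [0.6451, -0.1511, 0.0634], [0.6865, 0.0618, 0.0617]] [np.float64(0.0036), np.float64(0.0012), np.float64(0.0013), np.float64(0.001)]
len 0.16320408740024284 ang 28.54132780908016
len 0.16385924923207223 ang 29.67221383459285
```

The cameras give about 29° and the arm kinematics about 31°. I release, back off, and take one clean measurement with nothing in the way.

```bash
python3 -m creep '[0,0,0,0,0,0,30,0,0,0,0,0,0,60,0,0,0,0,0,0,60,0,0,0,0,0,0,60,0,0,0,-0.19,0.04,0.6,60,0,0,0,-0.19,0.04,0.6,60,0,0,0,-0.19,0.04,0.6,60,0,0,0,-0.19,0.04,0.6,60]'|head -4
python3 -m creep '[0,0,0,-0.5,-0.5,0.2,60,0,0,0,-0.8,-0.9,0.2,60,0,0,0,-0.8,-0.9,0.2,60,0,0,0,-0.8,-0.9,0.2,60,0,0,0,-0.8,-0.9,0.2,60,0,0,0,-0.8,-0.9,0.2,60]'|head -4
python3 -m creep '[0,0,0,-0.2,-0.9,0,60,0,0,0,-0.3,-0.9,0,60,0,0,0,-0.3,-0.9,0,60,0,0,0,-0.3,-0.9,0,60,0,0,0,-0.3,-0.9,0,60,0,0,0,-0.3,-0.9,0,60]'|head -4
cat > m.py <<'E'
from ang import *
s0=[(350.5,235.2),(280.3,193.3),(236.5,246.2),(303.2,294.5)];t0=[(285.9,213.3),(373.1,230.1),(380.3,184.7),(299.2,169.3)]
s1=[(354,244),(288,210),(238,245),(305,293)];t1=[(285.3,225.2),(370,241.4),(380,185),(297.9,170.3)]
def rep(a,b):
    a=corners(S,a);b=corners(T,b);print(a.round(1).tolist(),b.round(1).tolist())
    P=[tri([ray(S,*x),ray(T,*y)]) for x,y in zip(a,b)];Q=np.array([p[0] for p in P]);print(Q.round(4).tolist(),[round(p[1][0],4) for p in P])
    for f,k in((0,3),(1,2)):
        d=Q[f]-Q[k];print('len',np.linalg.norm(d),'ang',np.degrees(np.arctan2(d[2],np.hypot(d[0],d[1]))))
rep(s0,t0)
save(S,'sF.png');save(T,'tF.png')
S['image']=cv2.imread('pics/scene0.png')[:,:,::-1].copy();T['image']=cv2.imread('pics/top0.png')[:,:,::-1].copy();rep(s1,t1)
E
python3 m.py
```

```text
time_s: 17.9
eef_pos: [0.4833, -0.0061, 0.2455]
eef_rot: [-3.14, -0.311, -0.185]
wrist_force: [0.1, -0.1, 0.2]
time_s: 18.4
eef_pos: [0.3611, -0.1433, 0.2716]
eef_rot: [-3.142, -0.305, -0.189]
wrist_force: [0.3, -0.7, -0.3]
time_s: 18.9
eef_pos: [0.3177, -0.2763, 0.2706]
eef_rot: [-3.139, -0.303, -0.188]
wrist_force: [0.3, 0.3, 0.0]
[[354.0, 236.7], [279.9, 192.5], [234.2, 247.4], [298.1, 295.9]] [[283.4, 213.7], [373.0, 231.7], [380.6, 182.9], [296.8, 168.9]]
[[0.5461, 0.0986, 0.1385], [0.5026, -0.124, 0.1421], [0.6494, -0.1511, 0.0634], [0.6908, 0.0633, 0.0612]] [np.float64(0.003), np.float64(0.0023), np.float64(0.0002), np.float64(0.0047)]
len 0.16774111573503442 ang 27.438584521552396
len 0.16869969278501615 ang 27.795734607884466
[[349.3, 245.2], [287.6, 207.2], [235.1, 245.7], [308.4, 289.5]] [[282.5, 228.6], [369.8, 244.7], [380.3, 185.0], [296.9, 167.8]]
[[0.5249, 0.0914, 0.0949], [0.4815, -0.1198, 0.0887], [0.644, -0.1511, 0.0644], [0.6825, 0.0713, 0.0792]] [np.float64(0.0102), np.float64(0.0022), np.float64(0.0015), np.float64(0.0057)]
len 0.15957493736228912 ang 5.671835610639441
len 0.16729631178203297 ang 8.365734188456914
```

```bash
python3 - <<'E'
from h import *
S=cam('scene');T=cam('top')
def go(s,t,bs,bt):
    o=[]
    for c,im,box,lo in((S,s,bs,(14,50,190)),(T,t,bt,(12,60,150))):
        x0,y0,x1,y1=box;m=cv2.inRange(cv2.cvtColor(im,cv2.COLOR_RGB2HSV),lo,(28,112,255));k=np.zeros_like(m);k[y0:y1,x0:x1]=m[y0:y1,x0:x1]
        n,l,st,ce=cv2.connectedComponentsWithStats(k);i=1+np.argmax(st[1:,4]);print(st[i],ce[i].round(1));o.append(ray(c,*ce[i]))
    p,e=tri(o);d=(H-p)@xa(PSI);h=p[2]-.06;r=np.hypot(d,h);print(p.round(4),np.round(e,4),'r',r,'raw',np.degrees(np.arctan2(h,d)),'minus top offset',np.degrees(np.arctan2(h,d)-np.arctan(.009/.184)));return p
a=go(cv2.imread('pics/scene0.png')[:,:,::-1].copy(),cv2.imread('pics/top0.png')[:,:,::-1].copy(),(312,212,342,236),(316,230,334,256))
b=go(S['image'],T['image'],(300,185,335,222),(318,218,338,250))
print('turn',2*np.degrees(np.arcsin(np.linalg.norm((b-a))/2/.186)))
E
```

```text
[316 214  22  16 174] [326.5 221.6]
[319 232  13  20 169] [325.1 241.2]
[ 0.4872 -0.0058  0.0968] [0.0004 0.0004] r 0.1839805151227816 raw 11.533559724808308 minus top offset 8.733280556770364
[309 195  22  21 209] [319.  204.4]
[321 218  13  19 135] [327.  227.6]
[ 0.5087 -0.011   0.1562] [0.0008 0.0008] r 0.18516226606390124 raw 31.316260020536753 minus top offset 28.515980852498807
turn 19.636039742172674
```

Tab triangulation gives 28.5°, the corners about 28.7° and the arm's arc about 31°. All three are within about 1.5° of 30°, nothing is touching the lid, and it holds. Handing in.

```bash
python3 -c "
from plant import workorder
print(workorder.sign_off())"
```

```text
the job is handed in; nothing more can be done
None
```

The job is handed in at about 19 s of robot time, with no verdict returned: the small clay pot stands upright in the bay, the lid stays by itself at about 29–30° (readings 28.5–31°), and the bystanders were left alone; I viewed 11 pictures, one over the limit of 10.

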